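Clamp a pile of two blanks in the bench chuck

TASK

Lay the loose brass blank flat and squarely on top of the one already lying in the open bench chuck, so that the two make a pile between the jaws. Then turn the knurled sleeve of the chuck clockwise (seen from above) as far as it goes, so that the three jaws close tight on both blanks, and let go. Do not shift the other things lying loose round the work (cup, screwdriver, road stud, tape roll).

Things in the scene. Friction and masses are not known exactly. Their poses are not given: they have to be found in the camera images.
- chuck: bench chuck fixed to the table: dark foot plate 112 x 112 mm, 12 mm thick (screw heads to 17 mm), round body, sleeve, and on top a round seat with three aluminium jaws. Origin: centre of the underside; z up along the axis; one jaw on +x, the others at 120 degrees. Jaws 9 mm wide, 7 mm thick, tops 75 mm above the bench (19 mm above the seat)
- chuck_seat (a point): point on the chuck axis, on the flat seat that the pile stands on, 56 mm above the bench
- sleeve_grip (a point): point on the chuck axis 40 mm above the bench. The sleeve is a knurled dark steel cylinder 58 mm in diameter that can be gripped at any yaw, from 24 mm to 52 mm above the bench; nothing above it reaches further out than the sleeve
- sleeve (a joint): turn of the sleeve in rad: 0 = jaws fully open (inner faces 20.5 mm from the axis), grows clockwise seen from above, the jaws move 2.9 mm inward per rad; they meet the blanks at about 1.9 and the sleeve stops at about 2.1. It stays where it is left
- lower_blank: brass disc 30 mm in diameter, 14 mm thick, lying loosely on the chuck seat; origin: centre of the underside
- loose_blank: the same kind of brass disc (30 mm in diameter, 14 mm thick) lying flat on the bench; origin: centre of the underside. On the pile its lower 5 mm are between the jaws and its upper 9 mm stand above them, so hold it by its upper half
- bench_cup: green plastic washer cup, 73 mm wide, 30 mm high, standing loose; origin: centre of the underside
- bench_stud: round grey-and-black road stud, 108 mm wide, 49 mm high, loose; origin: centre of the underside
- bench_driver: screwdriver with a yellow handle, 202 mm long along its own y, 29 mm thick, lying loose; origin: its middle, on the bench
- bench_tape: roll of tan tape, 101 mm wide, 24 mm high, lying flat and loose; origin: centre of the underside
Things that resemble listed ones, but are neither listed nor needed, are in the scene too. Leave any black, green or purple look-alike of the lower_blank alone.

How it is judged:
On the way, in this order (a step that is already met when the one before it is completed fails the run):
1. the loose blank lies flat on the lower one between the jaws, released, with the chuck still open (z of loose_blank in the frame of chuck_seat between 0.012 and 0.016 m and z of lower_blank in the frame of chuck_seat between -0.002 and 0.002 m and angle between each of loose_blank, lower_blank's own z axis and vertical below 0.09 rad and horizontal distance between loose_blank and chuck_seat below 0.008 m and contact force between the fingers and loose_blank below 0.1 N and value of joint sleeve below 1.6 rad), for 0.2 s.
2. the sleeve is turned until the jaws grip both blanks (value of joint sleeve above 1.85 rad and contact force between chuck and loose_blank above 2 N and contact force between chuck and lower_blank above 2 N), for 0.2 s.
At the end, for the whole second after the job is handed in: The sleeve stands beyond 1.85 rad and the jaws press on each blank with more than 2 N; the lower blank lies on the seat and the loose one on top of it (heights within 2 mm, tilt under 5 degrees), both within 2.5 mm of the chuck axis and at rest (all of step 2 and z of loose_blank in the frame of chuck_seat between 0.012 and 0.016 m and z of lower_blank in the frame of chuck_seat between -0.002 and 0.002 m and angle between each of loose_blank, lower_blank's own z axis and vertical below 0.09 rad and horizontal distance between each of loose_blank, lower_blank and chuck_seat below 0.0025 m and linear speed of each of loose_blank, lower_blank below 0.02 m/s); the robot touches nothing.
It fails at once if the cup is shifted more than 25 mm (distance of bench_cup from where it was at the start of the episode above 0.025 m).
It fails at once if the road stud is shifted more than 25 mm (distance of bench_stud from where it was at the start of the episode above 0.025 m).
It fails at once if the screwdriver is shifted more than 25 mm (distance of bench_driver from where it was at the start of the episode above 0.025 m).
It fails at once if the tape roll is shifted more than 25 mm (distance of bench_tape from where it was at the start of the episode above 0.025 m).
It also fails if it takes over 61 s, if anything falls off the work surface, if the arm or the gripper's body presses on something with over 40 N, if the wrist force passes 120 N, or if a joint passes its speed limit or range.

ROBOT

A 7-joint arm with a two-finger parallel gripper is mounted at the origin on a cart in front of the work surface, level with it; the furniture and walls round the work are solid. World frame = base frame: x ahead of the robot, y to its left, z up, the work surface at z = 0. Lengths are in m, angles in rad, forces in N, time in s.
With the tool pointing down it reaches from about 0.425 to 0.95 m from the base axis. Payload 4.7 kg.
Tool frame: the origin (TCP) lies on the centre line of the jaws, within the pads' length; the fingertips stand 19 mm ahead of it and the grasp point (between the pads) is the TCP; x points along the fingers, y is the direction in which the jaws open and shut, and the axes are right-handed (so a half turn about x gives the same grasp; the last joint's range is limited). The gripper opens to 87 mm and grips with 3 to 60 N. Pads are 19 mm wide; open, the fingers measure 117 mm over their backs; the gripper's body (75 mm by 190 mm) begins 51 mm behind the grasp point.
Start: joints at [1.149, 0.469, -0.049, 1.532, 0.024, 1.141, -0.082], TCP at [0.258, -0.624, 0.22] pointing down, gripper open.
Joint ranges: [-2.59, 2.59], [-0.33, 1.99], [-1.39, 1.29], [0.1, 2.45], [-1.04, 4.18], [0.21, 1.99], [-2.66, 2.66]. Speed limits (rad/s): [2.57, 2.57, 3.14, 3.14, 3.14, 3.14, 3.14].

INTERFACE

Orientations are given as [roll, pitch, yaw] about the fixed x, y, z axes, in that order (R = Rz(yaw) Ry(pitch) Rx(roll)).
In Python, from rig import get_obs, grab_frame, camera_params, hand_in gives the robot as it stands.
- The arm moves only by the tool step_arm, never from a script. Its argument "series" is a list of rows, each a list of 3 entries, a list of its own where there are three numbers: the turn, a rotation vector about the tool's x, y, z in degrees, then the shift along the tool's x, y, z in mm, then the opening, from 0 (shut) to 1 (fully open). A call has 1 to 10 rows; each row is the pose to reach, as a shift and turn from the pose commanded when the call began, along the tool's axes at that moment; what a row does not reach only later rows make up. A row lasts 1/10 s, in which the tool goes at most 50 mm and 8.59 degrees, less where a joint would pass 70% of its speed; a pose out of reach is approached as far as the arm can. A call with a gripper value outside its range is refused whole. The fingers move at their own pace and stop on an object; the grip force is fixed at half the most. Time passes only in rows, so rows that repeat a pose let the fingers close. It gives the time, the measured TCP pose, the force and the opening at its end, in the units of the state.
- get_obs(): the state, without advancing time (a new reading comes with each control period).
- grab_frame(name): name is "side" or "top"; returns the picture (480x640x3 uint8, red, green, blue); there is no depth.
- camera_params(name): a dict with "mtx" (3x3 intrinsics, pixels), "rvec" (rotation vector, rad) and "tvec" (3), from world to camera coordinates, as OpenCV has them. Camera axes: x right, y down, z forward; pixel columns grow to the right and rows downward; lengths in m; the calibration is good to about 2 mm. A picture is of the moment at which its call begins. camera_params takes no time and is no camera call.
- hand_in(): hands the job in, once; it reports no verdict.
The state is a dict: "time": time; "joints": joint angles; "joint_vel": joint speeds; "tau": joint torques, N m; "tool_pos": TCP position; "orientation": TCP orientation; "contact_force": force on the tool from outside, world axes, zero at the start; "torque": the same for the moment, N m; "finger_gap": finger opening in m.
Only numpy, scipy, OpenCV 4.12 (cv2) and the standard library are available. Lean on these libraries where they do the work, as an engineer would, in place of code of your own. Each camera call takes 0.05 s, during which the arm holds its last target. There are 200 camera calls.

## Working session

There is one attempt and no reset: what is moved stays moved. The work goes in short steps, Python scripts to look and compute and a tool call to move; the robot and the scene stay as the last step left them, time stands still between calls to the robot, and variables do not carry over. Pictures are saved under pics/ and viewed, about 8 in all and at most 12, crops included, and the job is handed in when it is done.

Besides the shell and the picture viewer there is one more tool, called after "Request:" as a command line: name --argument value ..., lists and objects as JSON in quotes. step_arm: Moves the arm, as the interface text tells. Its arguments: {"type":"object","properties":{"series":{"type":"array"}},"required":["series"]}

```bash
mkdir -p pics
cat > h.py <<'E'
import numpy as np, cv2
from rig import get_obs, grab_frame, camera_params
from scipy.spatial.transform import Rotation as R
def save(name,img): cv2.imwrite(f'pics/{name}.png',cv2.cvtColor(img,cv2.COLOR_RGB2BGR))
def ray(cam,uv):
    p=camera_params(cam);Rm=cv2.Rodrigues(np.array(p['rvec'],float))[0];t=np.array(p['tvec'],float).ravel();K=np.array(p['mtx'])
    d=Rm.T@np.linalg.inv(K)@np.array([uv[0],uv[1],1.]);return -Rm.T@t,d
def onplane(cam,uv,z):
    c,d=ray(cam,uv);return c+d*(z-c[2])/d[2]
def proj(cam,P):
    p=camera_params(cam);return cv2.projectPoints(np.array(P,float).reshape(-1,3),np.array(p['rvec'],float),np.array(p['tvec'],float),np.array(p['mtx'],float),None)[0].reshape(-1,2)
E
python3 - <<'E'
from h import *
for n in('top','side'):
    save(n+'0',grab_frame(n)); c,d=ray(n,(320,240)); print(n,c,d,camera_params(n)['mtx'])
o=get_obs();print(o);print(R.from_euler('xyz',o['orientation']).as_matrix().round(3))
E
```

```text
top [0.47766357 0.13751568 1.00017983] [ 0.12938548 -0.0176468  -0.9914393 ] [[476.18901598   0.         319.17386231]
 [  0.         476.18901598 240.44865711]
 [  0.           0.           1.        ]]
side [1.04685575 0.63174861 0.78410231] [-0.47533356 -0.52122629 -0.70878987] [[564.69247634   0.         319.93257305]
 [  0.         564.69247634 240.77863513]
 [  0.           0.           1.        ]]
{'time': 0.1, 'joints': array([ 1.1491214 ,  0.46937624, -0.04862307,  1.53355008,  0.02411588,
        1.14102   , -0.08229226]), 'joint_vel': array([-0.00023997, -0.00077858,  0.00020525, -0.00356182,  0.00215666,
       -0.00120449,  0.00231746]), 'tau': array([ 4.02806654e-04, -5.09168208e+01, -8.12635780e-02, -2.36828381e+01,
       -6.15117489e-02,  3.44646676e-02,  7.49625019e-05]), 'tool_pos': array([ 0.25817623, -0.62309138,  0.21940439]), 'orientation': array([-1.53501691,  1.56902897,  1.99941861]), 'contact_force': array([ 0.53790386,  0.39044652, -0.34720269]), 'torque': array([ 0.01775086, -0.046462  , -0.0050981 ]), 'finger_gap': 0.08725670715762912}
[[-0.001  0.383 -0.924]
 [ 0.002 -0.924 -0.383]
 [-1.    -0.002  0.   ]]
```

View pics/top0.png

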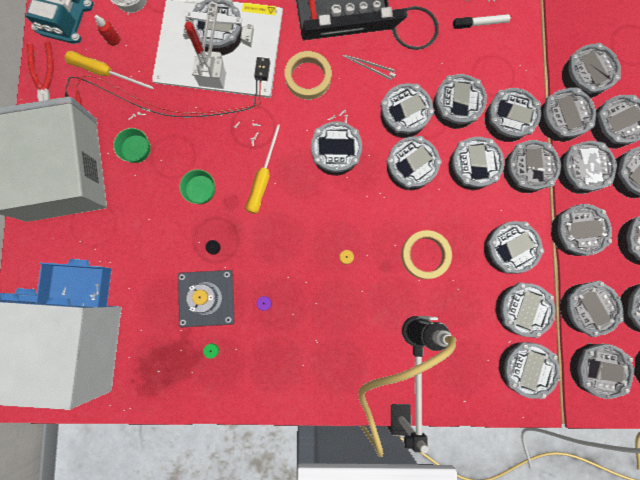

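View pics/side0.png

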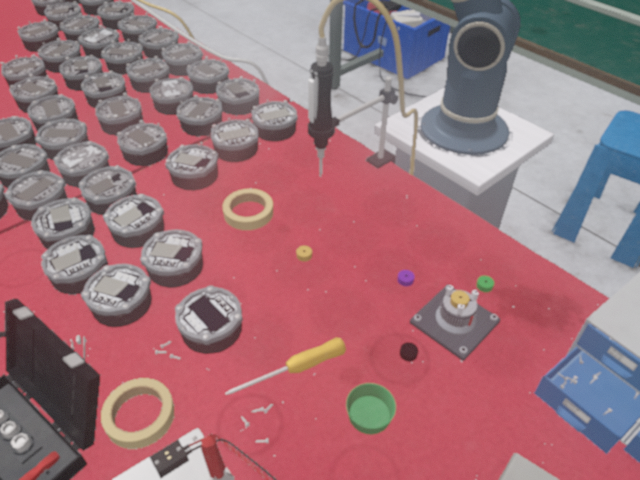

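The top view shows the chuck at (205,298) and the brass-coloured disc at (347,257). The look-alikes are black (213,247), purple (264,303) and green (211,351). The disc at (347,257) is the only brass one lying loose on the bench. A dispenser stands at about (430,335), between the arm's start and the work.

Run:
```python
from h import *
t=cv2.cvtColor(cv2.imread('pics/top0.png'),cv2.COLOR_BGR2RGB);s=cv2.cvtColor(cv2.imread('pics/side0.png'),cv2.COLOR_BGR2RGB)
def blobs(img,lo,hi,roi):
    x0,y0,x1,y1=roi;h=cv2.cvtColor(img,cv2.COLOR_RGB2HSV)[y0:y1,x0:x1]
    m=cv2.inRange(h,lo,hi);n,l,st,c=cv2.connectedComponentsWithStats(m)
    return [(st[i,4],c[i]+[x0,y0],st[i,2:4]) for i in range(1,n) if st[i,4]>25]
lo,hi=(15,110,90),(32,255,255)
for nm,im,roi,cam,z in[('loose top',t,(325,235,370,280),'top',.014),('loose side',s,(290,235,320,270),'side',.011),('lower top',t,(185,280,225,315),'top',.07),('lower side',s,(440,280,480,315),'side',.069)]:
    for a,c,w in blobs(im,lo,hi,roi): print(nm,a,c.round(1),w,onplane(cam,c,z).round(4))
# foot plate corners top, guess
h=cv2.cvtColor(t,cv2.COLOR_RGB2HSV)
m=cv2.inRange(h,(0,0,0),(180,110,255))[255:340,165:248]
m=cv2.morphologyEx(m,cv2.MORPH_OPEN,np.ones((3,3)))
c=max(cv2.findContours(m,0,1)[0],key=cv2.contourArea)+[165,255]
r=cv2.minAreaRect(c);b=cv2.boxPoints(r);print(r);P=np.array([onplane('top',q,.012) for q in b]);print(P.round(4),P.mean(0).round(4))
for nm,uv,z in[('disp tip',(430,335),0),('stand',(418,440),0),('tape',(428,254),.024),('stud',(515,247),.04),('driver',(258,195),.02),('green',(211,351),.01),('box',(120,310),.0),('box top',(110,305),.15)]: print(nm,onplane('top',uv,z).round(3))
for nm,uv in[('disp tip side',(321,176)),('stand side',(385,158))]: print(nm,onplane('side',uv,0).round(3))
cr=np.hstack([cv2.resize(t[260:335,165:245],(400,375),interpolation=cv2.INTER_CUBIC),cv2.resize(t[222:297,310:390],(400,375),interpolation=cv2.INTER_CUBIC)])
save('crop1',cr)
cr2=cv2.resize(s[265:360,405:505],(700,560) if 0 else (600,570),interpolation=cv2.INTER_CUBIC);save('crop2',cr2)
```

```text
loose top 157 [346.3 256.6] [14 14] [0.5723 0.0648 0.014 ]
loose side 172 [303.8 252.6] [15 15] [0.5738 0.0678 0.011 ]
lower top 189 [199.8 296.8] [16 15] [0.4847 0.3517 0.07  ]
lower side 163 [459.2 298.3] [17 14] [0.4877 0.3552 0.069 ]
((205.455322265625, 298.1143493652344), (55.003639221191406, 54.61674499511719), 88.15238952636719)
[[0.5364 0.4137 0.012 ]
 [0.5417 0.3015 0.012 ]
 [0.4296 0.2938 0.012 ]
 [0.4247 0.4044 0.012 ]] [0.4831 0.3533 0.012 ]
disp tip [ 0.413 -0.111  0.   ]
stand [ 0.205 -0.083  0.   ]
tape [ 0.579 -0.104  0.024]
stud [ 0.595 -0.279  0.04 ]
driver [0.699 0.251 0.02 ]
green [0.376 0.338 0.01 ]
box [0.456 0.531 0.   ]
box top [0.468 0.49  0.15 ]
disp tip side [ 0.386 -0.092  0.   ]
stand side [ 0.232 -0.043  0.   ]
```

View pics/crop1.png

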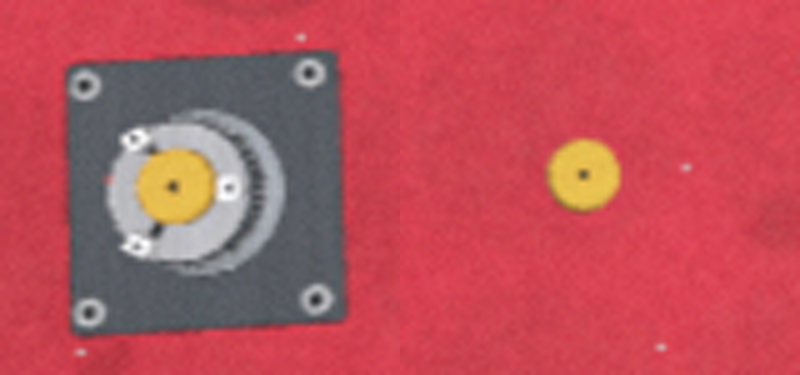

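The crop confirms it: the loose disc at (347,257) has the same brass yellow and centre hole as the one in the chuck, and one jaw points image-right (-y). Next I'll check the height of the dispenser before sweeping over it.

Run:
```python
from h import *
def tri(a,b):
    c1,d1=ray('top',a);c2,d2=ray('side',b)
    A=np.stack([d1,-d2],1);k=np.linalg.lstsq(A,c2-c1,rcond=None)[0]
    p,q=c1+k[0]*d1,c2+k[1]*d2;return ((p+q)/2).round(3),np.linalg.norm(p-q).round(3)
print('lower',tri((199.8,296.8),(459.2,298.3)),'loose',tri((346.3,256.6),(303.8,252.6)))
print('dispenser top',tri((447,340),(322,50)),'black',tri((425,330),(321,105)))
print('hose hi',tri((400,378),(350,3)),'hose foot',tri((380,455),(413,170)),'clamp',tri((415,440),(386,95)))
print(proj('side',[[0,0,0],[0,0,.3],[.258,-.624,.22]]),proj('top',[[0,0,0],[.258,-.624,.22]]))
```

```text
lower (array([0.485, 0.353, 0.065]), np.float64(0.001)) loose (array([0.572, 0.065, 0.008]), np.float64(0.002))
dispenser top (array([ 0.426, -0.053,  0.323]), np.float64(0.005)) black (array([ 0.433, -0.046,  0.22 ]), np.float64(0.006))
hose hi (array([0.402, 0.016, 0.417]), np.float64(0.036)) hose foot (array([ 0.158, -0.014, -0.056]), np.float64(0.0)) clamp (array([ 0.252, -0.041,  0.171]), np.float64(0.002))
[[463.12509966 127.84332651]
 [490.12019622   5.22299811]
 [218.21957936 -12.54871803]] [[376.99618932 548.85836681]
 [787.15491948 447.72192197]]
```

Run:
```python
from h import *
for uv in[(452,345),(440,356),(420,367),(400,378),(380,384),(363,394),(368,420)]:
    for z in(.2,.3,.35,.4,.45,.5):
        P=onplane('top',uv,z);print(uv,P.round(3),proj('side',[P])[0].round(0))
```

```text
(452, 345) [ 0.41  -0.098  0.2  ] [310.  99.]
(452, 345) [ 0.419 -0.068  0.3  ] [317.  57.]
(452, 345) [ 0.423 -0.054  0.35 ] [321.  34.]
(452, 345) [ 0.427 -0.039  0.4  ] [326.   8.]
(452, 345) [ 0.431 -0.024  0.45 ] [331. -21.]
(452, 345) [ 0.436 -0.009  0.5  ] [336. -52.]
(440, 356) [ 0.392 -0.077  0.2  ] [324. 100.]
(440, 356) [ 0.403 -0.05   0.3  ] [331.  58.]
(440, 356) [ 0.408 -0.037  0.35 ] [334.  35.]
(440, 356) [ 0.414 -0.024  0.4  ] [338.   9.]
(440, 356) [ 0.419 -0.01   0.45 ] [343. -20.]
(440, 356) [0.424 0.003 0.5  ] [348. -52.]
(420, 367) [ 0.374 -0.044  0.2  ] [343. 103.]
(420, 367) [ 0.387 -0.021  0.3  ] [349.  61.]
(420, 367) [ 0.394 -0.01   0.35 ] [352.  38.]
(420, 367) [0.4   0.001 0.4  ] [355.  11.]
(420, 367) [0.406 0.013 0.45 ] [359. -18.]
(420, 367) [0.413 0.024 0.5  ] [363. -50.]
(400, 378) [ 0.356 -0.011  0.2  ] [362. 107.]
(400, 378) [0.371 0.008 0.3  ] [366.  65.]
(400, 378) [0.379 0.017 0.35 ] [369.  40.]
(400, 378) [0.387 0.026 0.4  ] [372.  14.]
(400, 378) [0.394 0.036 0.45 ] [375. -15.]
(400, 378) [0.402 0.045 0.5  ] [379. -48.]
(380, 384) [0.346 0.022 0.2  ] [378. 112.]
(380, 384) [0.363 0.036 0.3  ] [382.  69.]
(380, 384) [0.371 0.044 0.35 ] [384.  45.]
(380, 384) [0.379 0.051 0.4  ] [387.  18.]
(380, 384) [0.387 0.058 0.45 ] [389. -12.]
(380, 384) [0.396 0.065 0.5  ] [392. -45.]
(363, 394) [0.33 0.05 0.2 ] [395. 115.]
(363, 394) [0.349 0.061 0.3  ] [398.  72.]
(363, 394) [0.358 0.066 0.35 ] [400.  47.]
(363, 394) [0.367 0.072 0.4  ] [402.  20.]
(363, 394) [0.376 0.077 0.45 ] [404. -10.]
(363, 394) [0.385 0.083 0.5  ] [406. -43.]
(368, 420) [0.29  0.042 0.2  ] [406. 106.]
(368, 420) [0.313 0.054 0.3  ] [408.  63.]
(368, 420) [0.325 0.06  0.35 ] [410.  39.]
(368, 420) [0.337 0.066 0.4  ] [412.  13.]
(368, 420) [0.348 0.072 0.45 ] [413. -16.]
(368, 420) [0.36  0.078 0.5  ] [415. -48.]
```

Request:
step_arm --series '[[[0,0,0],[-50,0,0],1],[[0,0,0],[-100,0,0],1],[[0,0,0],[-150,0,0],1],[[0,0,0],[-200,0,0],1],[[-8,0,0],[-250,0,0],1],[[-16,0,0],[-290,0,0],1],[[-24,0,0],[-290,-30,-35],1],[[-32,0,0],[-290,-60,-70],1],[[-40,0,0],[-290,-90,-105],1],[[-48,0,0],[-290,-120,-130],1]]'

```text
time: 1.1
tool_pos: [0.3343, -0.4603, 0.5097]
orientation: [-2.89, 1.57, 1.491]
contact_force: [1.0, -0.0, 0.6]
finger_gap: 0.0869
```

Run:
```python
from h import *
o=get_obs();print(o['time'],o['joints'].round(3),o['tool_pos'].round(4),o['contact_force'].round(1));print(R.from_euler('xyz',o['orientation']).as_matrix().round(3))
```

```text
1.1 [ 1.056  0.199 -0.239  1.277  0.046  1.671  0.494] [ 0.3343 -0.4603  0.5097] [ 1.  -0.   0.6]
[[ 0.     0.945 -0.326]
 [ 0.001 -0.326 -0.945]
 [-1.    -0.    -0.001]]
```

Request:
step_arm --series '[[[-8.5,0,0],[0,15,-45],1],[[-17,0,0],[0,30,-90],1],[[-25.5,0,0],[0,45,-135],1],[[-34,0,0],[0,60,-180],1],[[-42.5,0,0],[0,70,-230],1],[[-51,0,0],[0,75,-280],1],[[-59.5,0,0],[0,75,-330],1],[[-68,0,0],[0,75,-380],1],[[-76.5,0,0],[0,75,-430],1],[[-85,0,0],[0,70,-480],1]]'

```text
time: 2.1
tool_pos: [0.5588, -0.0337, 0.5098]
orientation: [-2.389, 1.57, -2.811]
contact_force: [-0.2, 0.0, -0.0]
finger_gap: 0.0867
```

Run:
```python
from h import *
o=get_obs();print(o['time'],o['joints'].round(3),o['tool_pos'].round(4),o['contact_force'].round(1));print(R.from_euler('xyz',o['orientation']).as_matrix().round(3))
```

```text
2.1 [ 0.528  0.234 -0.708  1.278  0.152  1.684  0.999] [ 0.5588 -0.0337  0.5098] [-0.2  0.  -0. ]
[[-0.001  0.41   0.912]
 [-0.     0.912 -0.41 ]
 [-1.    -0.    -0.   ]]
```

Request:
step_arm --series '[[[-8,0,0],[0,40,-10],1],[[-16,0,0],[0,80,-19],1],[[-24,0,0],[0,97,-23],1],[[-24,0,0],[40,97,-23],1],[[-24,0,0],[80,97,-23],1],[[-24,0,0],[120,97,-23],1],[[-24,0,0],[160,97,-23],1],[[-24,0,0],[200,97,-23],1],[[-24,0,0],[200,97,-23],1]]'

```text
time: 3.0
tool_pos: [0.5743, 0.0608, 0.3046]
orientation: [-2.958, 1.559, -2.967]
contact_force: [-0.0, -0.5, 0.2]
finger_gap: 0.0867
```

Run:
```python
from h import *
o=get_obs();print(o['time'],o['joints'].round(3),o['tool_pos'].round(4),o['contact_force'].round(1));print(R.from_euler('xyz',o['orientation']).as_matrix().round(3))
a,b=grab_frame('side'),grab_frame('top')
save('a1',np.hstack([cv2.resize(a[:400,150:550],(400,400)),cv2.resize(b[120:480,170:530],(400,400))]))
```

```text
3.0 [ 0.43   0.352 -0.799  1.617  0.258  1.294  1.15 ] [0.5743 0.0608 0.3046] [-0.  -0.5  0.2]
[[-0.012  0.009  1.   ]
 [-0.002  1.    -0.009]
 [-1.    -0.002 -0.012]]
```

View pics/a1.png

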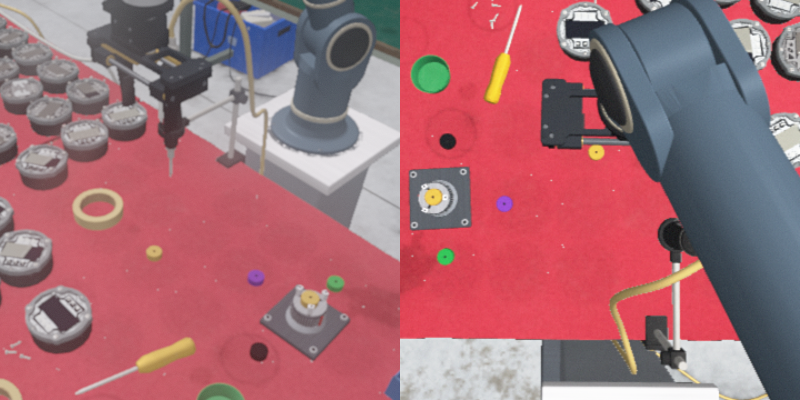

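```bash
cat > k.py <<'E'
from h import *
from itertools import product
from scipy.optimize import least_squares
J=np.array([[1.1491,.4694,-.0486,1.5336,.0241,1.1410],[1.056,.199,-.239,1.277,.046,1.671],[.528,.234,-.708,1.278,.152,1.684],[.430,.352,-.799,1.617,.258,1.294]])
P=np.array([[.2582,-.6231,.2194],[.3343,-.4603,.5097],[.5588,-.0337,.5098],[.5743,.0608,.3046]])
z=lambda a:R.from_euler('z',a); y=lambda a:R.from_euler('y',a)
def fk(q,p,s):
    d1,L1,L2,d7,a,e,f,off=p
    A=z(s[0]*q[0]+off)*y(q[1]); X=np.array([0,0,d1])
    X=X+A.apply([0,0,L1]); A=A*z(s[1]*q[2]); E1=X; X=X+A.apply([a,0,0]); A=A*y(q[3]); X=X+A.apply([e,0,L2]); W=X
    A=A*z(s[2]*q[4])*y(q[5]); return E1,W,X+A.apply([f,0,d7]),A.apply([0,0,1])
if __name__=='__main__':
  best=[]
  for s in product((1,-1),repeat=3):
    f=lambda p:np.r_[np.concatenate([np.r_[fk(q,p,s)[2]-x,.3*(fk(q,p,s)[3]-[0,0,-1])] for q,x in zip(J,P)]),.002*(p-[.3,.4,.4,.3,0,0,0,0])]
    r=least_squares(f,[.3,.4,.4,.3,0,0,0,0]);best.append((r.cost,s,r.x))
  best.sort(key=lambda b:b[0])
  for b in best[:2]: print(b[0],b[1],b[2].round(3))
  c,s,p=best[0]
  for q,x in zip(J,P): e,w,t,d=fk(q,p,s);print(e.round(3),w.round(3),(t-x).round(4),d.round(2))
  # predict lower pose: hold j1,j3,j5 similar, solve IK
  for h in(.3,.2,.1,.03):
    g=lambda q:np.r_[fk(q,p,s)[2]-[.573,.066,h],.3*(fk(q,p,s)[3]-[0,0,-1]),.002*(q-J[3])]
    q=least_squares(g,J[3]).x;e,w,t,d=fk(q,p,s);k=(.4-e[0])/(w[0]-e[0]);print(h,q.round(2),'elbow',e.round(3),'wrist',w.round(3),'at x=.4:',(e+k*(w-e)).round(3))
E
python3 k.py
```

```text
3.5055110835079025e-05 (-1, -1, -1) [ 1.257  0.534  0.476  1.345 -0.026 -0.021 -0.016 -0.066]
0.015500471872850849 (-1, -1, 1) [-0.1    0.625  0.486  0.033 -0.056  0.03  -0.013 -0.067]
[ 0.084 -0.227  1.733] [ 0.25  -0.61   1.565] [-0.0025  0.0002  0.0006] [-0.  0. -1.]
[ 0.046 -0.095  1.781] [ 0.325 -0.444  1.854] [ 0.002   0.0051 -0.0005] [ 0.  0. -1.]
[ 0.103 -0.069  1.777] [ 0.547 -0.037  1.855] [ 0.0032 -0.0012  0.0005] [-0.  0. -1.]
[ 0.162 -0.088  1.759] [0.575 0.056 1.649] [ 0.0012 -0.0008 -0.0006] [-0.01 -0.   -1.  ]
0.3 [ 0.44  0.32 -0.81  1.66  0.24  1.26] elbow [ 0.147 -0.082  1.764] wrist [0.558 0.061 1.645] at x=.4: [0.4   0.006 1.691]
0.2 [ 0.42  0.41 -0.79  1.79  0.33  1.07] elbow [ 0.188 -0.099  1.747] wrist [0.558 0.059 1.545] at x=.4: [ 0.4   -0.008  1.631]
0.1 [ 0.38  0.53 -0.74  1.89  0.45  0.9 ] elbow [ 0.244 -0.116  1.718] wrist [0.559 0.058 1.445] at x=.4: [ 0.4   -0.03   1.583]
0.03 [ 0.34  0.63 -0.69  1.93  0.56  0.78] elbow [ 0.289 -0.123  1.689] wrist [0.56  0.057 1.375] at x=.4: [ 0.4  -0.05  1.56]
```

Request:
step_arm --series '[[[0,0,0],[40,0,0],1],[[0,0,0],[80,0,0],1],[[0,0,0],[120,0,0],1],[[0,0,0],[160,0,0],1],[[0,0,0],[200,0,0],1],[[0,0,0],[230,0,0],1],[[0,0,0],[230,0,0],1],[[0,0,0],[230,0,0],1]]'

```text
time: 3.9
tool_pos: [0.58, 0.0632, 0.0827]
orientation: [0.218, 1.567, 0.209]
contact_force: [0.4, 0.6, 1.2]
finger_gap: 0.0868
```

Run:
```python
from h import *
o=get_obs();print(o['time'],o['joints'].round(3),o['tool_pos'].round(4),o['contact_force'].round(1),o['tau'].round(1));print(R.from_euler('xyz',o['orientation']).as_matrix().round(3))
a,b=grab_frame('side'),grab_frame('top')
save('a2',np.hstack([cv2.resize(a[:400,150:550],(400,400)),cv2.resize(b[120:480,170:530],(400,400))]))
save('side2',a)
```

```text
3.9 [ 0.328  0.573 -0.688  1.858  0.466  0.873  0.973] [0.58   0.0632 0.0827] [0.4 0.6 1.2] [  0.1 -43.4  -7.5 -16.8   0.    0.1  -0. ]
[[ 0.004  0.009  1.   ]
 [ 0.001  1.    -0.009]
 [-1.     0.001  0.004]]
```

View pics/a2.png

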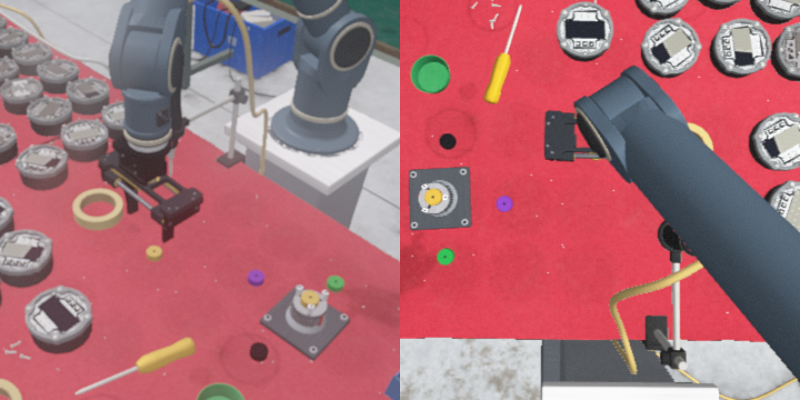

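The forearm clears the dispenser and hose, and the gripper is over the brass blank. I'll let the arm settle and read the pose.

Request:
step_arm --series '[[[0,0,0],[15,0,0],1],[[0,0,0],[20,0,0],1],[[0,0,0],[20,0,0],1],[[0,0,0],[20,0,0],1]]'

```text
time: 4.4
tool_pos: [0.5776, 0.0626, 0.0603]
orientation: [-2.999, 1.571, -3.007]
contact_force: [-0.0, 0.0, 0.3]
finger_gap: 0.0871
```

Request:
step_arm --series '[[[0,0,0],[12,3,-5],1],[[0,0,0],[24,3,-5],1],[[0,0,0],[34,3,-5],1],[[0,0,0],[34,3,-5],1],[[0,0,0],[34,3,-5],1],[[0,0,0],[34,3,-5],0.6],[[0,0,0],[34,3,-5],0.3],[[0,0,0],[34,3,-5],0.1],[[0,0,0],[34,3,-5],0.1],[[0,0,0],[34,3,-5],0.1]]'

```text
time: 5.4
tool_pos: [0.5728, 0.0655, 0.0265]
orientation: [-0.168, 1.57, -0.177]
contact_force: [0.1, 0.5, -0.3]
finger_gap: 0.0548
```

Request:
step_arm --series '[[[0,0,0],[0,0,0],0.1],[[0,0,0],[0,0,0],0.1],[[0,0,0],[0,0,0],0.1]]'

```text
time: 5.7
tool_pos: [0.5727, 0.0655, 0.0263]
orientation: [-0.788, 1.571, -0.796]
contact_force: [0.1, 0.3, 0.3]
finger_gap: 0.0314
```

Request:
step_arm --series '[[[0,0,0],[0,0,0],0.1],[[0,0,0],[0,0,0],0.1],[[0,0,0],[0,0,0],0.1],[[0,0,0],[0,0,0],0.1]]'

```text
time: 6.1
tool_pos: [0.5727, 0.0655, 0.0264]
orientation: [-0.963, 1.571, -0.971]
contact_force: [0.3, -0.0, -0.9]
finger_gap: 0.0099
```

Request:
step_arm --series '[[[0,0,0],[-20,0,0],0.1],[[0,0,0],[-50,0,0],0.1],[[0,0,0],[-90,0,0],0.1],[[0,0,0],[-134,0,0],0.1],[[0,0,0],[-134,0,0],0.1]]'

```text
time: 6.6
tool_pos: [0.5765, 0.0672, 0.1665]
orientation: [0.138, 1.559, 0.13]
contact_force: [0.8, -0.2, -0.8]
finger_gap: 0.0087
```

Run:
```python
from h import *
o=get_obs();print(o['time'],o['joints'].round(3),o['tool_pos'].round(4),o['contact_force'].round(1),o['finger_gap']);print(R.from_euler('xyz',o['orientation']).as_matrix().round(3))
```

```text
6.6 [ 0.378  0.468 -0.754  1.8    0.376  1.01   1.039] [0.5765 0.0672 0.1665] [ 0.8 -0.2 -0.8] 0.008654561745140978
[[ 0.012  0.009  1.   ]
 [ 0.002  1.    -0.009]
 [-1.     0.002  0.012]]
```

The gap closed to 8.7 mm, so the grasp missed the blank. I'll look.

Run:
```python
from h import *
a,b=grab_frame('side'),grab_frame('top')
save('a3',np.hstack([cv2.resize(a[150:350,220:420],(400,400),interpolation=2),cv2.resize(b[200:320,280:400],(400,400),interpolation=2)]))
def br(img,cam,roi):
    x0,y0,x1,y1=roi;m=cv2.inRange(cv2.cvtColor(img,cv2.COLOR_RGB2HSV)[y0:y1,x0:x1],(15,110,90),(32,255,255))
    n,l,st,c=cv2.connectedComponentsWithStats(m)
    for i in range(1,n):
        if st[i,4]>25: print(cam,st[i],(c[i]+[x0,y0]).round(1),onplane(cam,c[i]+[x0,y0],.012).round(4))
br(a,'side',(260,220,350,300));br(b,'top',(300,220,380,300))
```

```text
side [ 37  26  15  14 170] [303.8 252.6] [0.5743 0.0686 0.012 ]
```

View pics/a3.png

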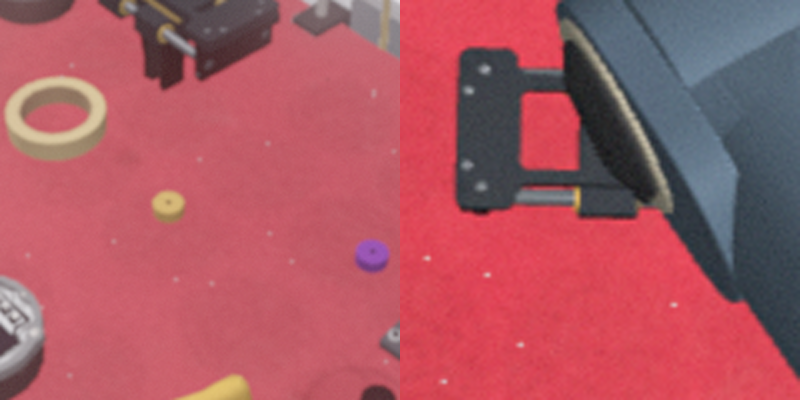

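Run:
```python
from h import *
for z in(.1665,.1475,.13): print(z,proj('side',[[.5765,.0672,z]]).round(1),proj('top',[[.5765,.0672,z]]).round(1))
a=cv2.cvtColor(cv2.imread('pics/a3.png'),cv2.COLOR_BGR2RGB)[0:120,80:300]
save('a4',cv2.resize(a,(770,420),interpolation=cv2.INTER_CUBIC))
```

```text
0.1665 [[301.  189.8]] [[351.3 246.1]]
0.1475 [[301.2 198.3]] [[350.5 247.3]]
0.13 [[301.4 205.9]] [[349.7 248.4]]
```

View pics/a4.png

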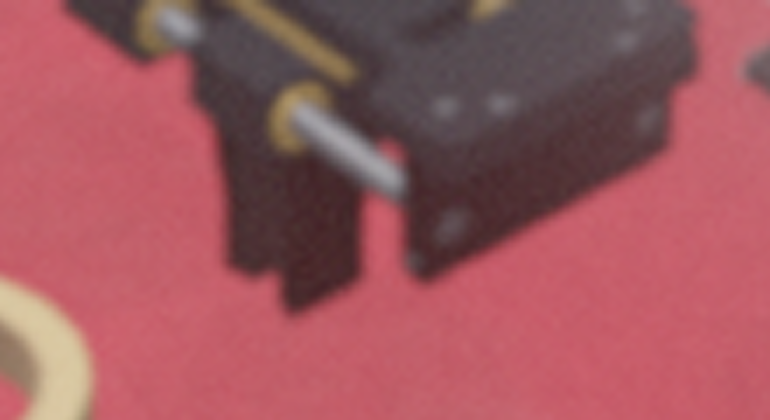

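The blank hasn't moved, and in the image the fingertips sit higher than TCP − 19 mm, so the fingers closed above it. I'll open, come back down and find the bench by light touch.

Request:
step_arm --series '[[[0,0,0],[0,0,0],1],[[0,0,0],[0,0,0],1],[[0,0,0],[0,0,0],1],[[0,0,0],[20,0,0],1],[[0,0,0],[45,0,0],1],[[0,0,0],[70,0,0],1],[[0,0,0],[95,0,0],1],[[0,0,0],[120,0,0],1],[[0,0,0],[130,0,0],1],[[0,0,0],[130,0,0],1]]'

```text
time: 7.7
tool_pos: [0.5715, 0.0655, 0.0287]
orientation: [-3.065, 1.567, -3.073]
contact_force: [-0.5, -0.8, -0.1]
finger_gap: 0.0804
```

Request:
step_arm --series '[[[0,0,0],[3,0,0],1],[[0,0,0],[6,0,0],1],[[0,0,0],[8,0,0],1],[[0,0,0],[8,0,0],1]]'

```text
time: 8.1
tool_pos: [0.5729, 0.0655, 0.0227]
orientation: [-0.261, 1.57, -0.27]
contact_force: [-0.2, 0.2, -0.0]
finger_gap: 0.0866
```

Request:
step_arm --series '[[[0,0,0],[2,0,0],1],[[0,0,0],[2,0,0],1],[[0,0,0],[3,0,0],1],[[0,0,0],[3,0,0],1]]'

```text
time: 8.5
tool_pos: [0.5727, 0.0655, 0.0193]
orientation: [-2.213, 1.571, -2.221]
contact_force: [-0.2, -0.1, -0.6]
finger_gap: 0.0865
```

Run:
```python
from h import *
o=get_obs();print(o['tool_pos'],o['contact_force'])
a=grab_frame('side')
save('a5',cv2.resize(a[190:280,240:360],(800,600),interpolation=cv2.INTER_CUBIC))
T=[.5729,.0655]
for sgn in(1,-1):
  print(proj('side',[[T[0]+.0095,T[1]+sgn*.0435,z] for z in(0,.005,.01,.02)]).round(1).tolist())
```

```text
[0.57265726 0.06553925 0.01928672] [-0.20541874 -0.14440768 -0.5731836 ]
[[314.8, 270.9], [314.8, 269.1], [314.8, 267.3], [314.8, 263.6]]
[[285.0, 245.9], [284.9, 244.0], [284.8, 242.2], [284.6, 238.6]]
```

View pics/a5.png

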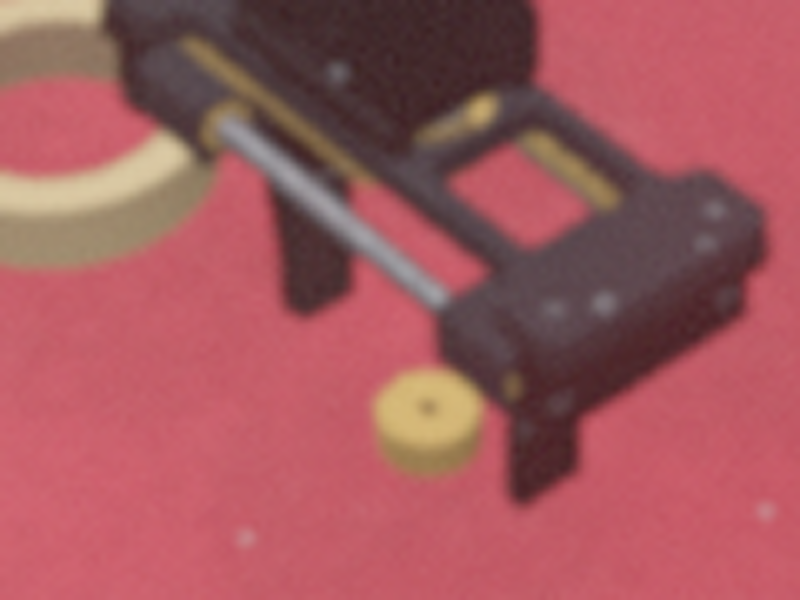

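Request:
step_arm --series '[[[0,0,0],[2,0,0],1],[[0,0,0],[3,0,0],1],[[0,0,0],[3,0,0],1]]'

```text
time: 8.85
tool_pos: [0.5726, 0.0655, 0.0161]
orientation: [-2.849, 1.57, -2.857]
contact_force: [-0.6, -0.3, 0.6]
finger_gap: 0.0867
```

Request:
step_arm --series '[[[0,0,0],[2,0,0],1],[[0,0,0],[3,0,0],1],[[0,0,0],[3,0,0],1]]'

```text
time: 9.15
tool_pos: [0.5726, 0.0656, 0.0131]
orientation: [-2.869, 1.57, -2.878]
contact_force: [-0.2, -0.8, -0.4]
finger_gap: 0.0873
```

Request:
step_arm --series '[[[0,0,0],[2,0,0],1],[[0,0,0],[3,0,0],1],[[0,0,0],[3,0,0],1]]'

```text
time: 9.45
tool_pos: [0.5726, 0.0655, 0.0102]
orientation: [-2.845, 1.571, -2.854]
contact_force: [-0.0, -0.4, -0.1]
finger_gap: 0.0869
```

Request:
step_arm --series '[[[0,0,0],[1,0,0],1],[[0,0,0],[2,0,0],1],[[0,0,0],[2,0,0],1]]'

```text
time: 9.75
tool_pos: [0.5726, 0.0655, 0.0082]
orientation: [-2.706, 1.571, -2.715]
contact_force: [-0.6, 0.6, -0.5]
finger_gap: 0.0871
```

Request:
step_arm --series '[[[0,0,0],[1,0,0],1],[[0,0,0],[2,0,0],1],[[0,0,0],[2,0,0],1]]'

```text
time: 10.05
tool_pos: [0.5726, 0.0655, 0.0062]
orientation: [-2.838, 1.571, -2.846]
contact_force: [-0.3, 0.4, 0.4]
finger_gap: 0.0874
```

Request:
step_arm --series '[[[0,0,0],[1,0,0],1],[[0,0,0],[2,0,0],1],[[0,0,0],[2,0,0],1]]'

```text
time: 10.35
tool_pos: [0.5726, 0.0655, 0.0042]
orientation: [-2.632, 1.571, -2.641]
contact_force: [0.2, 0.1, 0.7]
finger_gap: 0.0868
```

Request:
step_arm --series '[[[0,0,0],[1,0,0],1],[[0,0,0],[2,0,0],1],[[0,0,0],[2,0,0],1]]'

```text
time: 10.65
tool_pos: [0.5726, 0.0655, 0.0022]
orientation: [-2.62, 1.571, -2.629]
contact_force: [-0.1, 0.5, -0.1]
finger_gap: 0.087
```

Run:
```python
from h import *
for nm,im in(('now',grab_frame('side')),('a5 time',None)):
    if im is None: break
    v=cv2.cvtColor(im,cv2.COLOR_RGB2HSV)
    m=((v[...,2]<110)).astype(np.uint8)
    for c in range(278,332,2):
        r=np.where(m[200:290,c])[0]; print(c,(r.max()+200 if len(r) else None),end='; ')
    print()
for y in(.0585,-.0435):
    print(y,[proj('side',[[.5726+.0095,.0655+y,z]])[0].round(1).tolist() for z in(0,.005,.01,.02)])
o=get_obs();print(o['tool_pos'],o['contact_force'],o['joints'])
```

```text
278 215; 280 217; 282 231; 284 241; 286 242; 288 241; 290 240; 292 238; 294 221; 296 223; 298 224; 300 226; 302 227; 304 229; 306 249; 308 251; 310 253; 312 255; 314 256; 316 258; 318 270; 320 269; 322 268; 324 267; 326 260; 328 257; 330 256; 
0.0585 [[320.4, 275.4], [320.4, 273.6], [320.4, 271.8], [320.4, 268.1]]
-0.0435 [[285.1, 245.8], [285.0, 244.0], [284.9, 242.2], [284.7, 238.5]]
[0.57267122 0.06555567 0.00227164] [-0.39241734 -0.17913223  0.06269719] [ 0.26663951  0.67178902 -0.61447754  1.91485574  0.56559075  0.73371715
  0.88366529]
```

Request:
step_arm --series '[[[0,0,0],[2,0,0],1],[[0,0,0],[4,0,0],1],[[0,0,0],[4,0,0],1]]'

```text
time: 11.0
tool_pos: [0.5728, 0.0657, -0.0017]
orientation: [-0.323, 1.571, -0.331]
contact_force: [0.2, 0.2, 0.2]
finger_gap: 0.0868
```

Request:
step_arm --series '[[[0,0,0],[1,0,0],1],[[0,0,0],[2,0,0],1],[[0,0,0],[2,0,0],1]]'

```text
time: 11.3
tool_pos: [0.5728, 0.0657, -0.0018]
orientation: [-1.285, 1.569, -1.293]
contact_force: [-4.5, -2.9, 15.9]
finger_gap: 0.0874
```

Request:
step_arm --series '[[[0,0,0],[1,0,0],1],[[0,0,0],[2,0,0],1],[[0,0,0],[2,0,0],1]]'

```text
time: 11.6
tool_pos: [0.5729, 0.0657, -0.0019]
orientation: [-1.259, 1.568, -1.267]
contact_force: [-9.8, -4.8, 31.3]
finger_gap: 0.0874
```

Run:
```python
from h import *
o=get_obs();print(o['tool_pos'],o['contact_force'],o['torque'],R.from_euler('xyz',o['orientation']).as_matrix().round(4))
a=grab_frame('side');b=grab_frame('top')
save('a6',np.hstack([cv2.resize(a[170:290,230:350],(400,400),interpolation=2),cv2.resize(b[160:380,260:480],(400,400),interpolation=2)]))
```

```text
[ 0.57289745  0.06565717 -0.00188981] [-9.84984949 -4.83552916 31.28850141] [0.1634956  2.1474959  0.27510744] [[ 8.0e-04  8.4e-03  1.0e+00]
 [-2.6e-03  1.0e+00 -8.4e-03]
 [-1.0e+00 -2.6e-03  8.0e-04]]
```

View pics/a6.png

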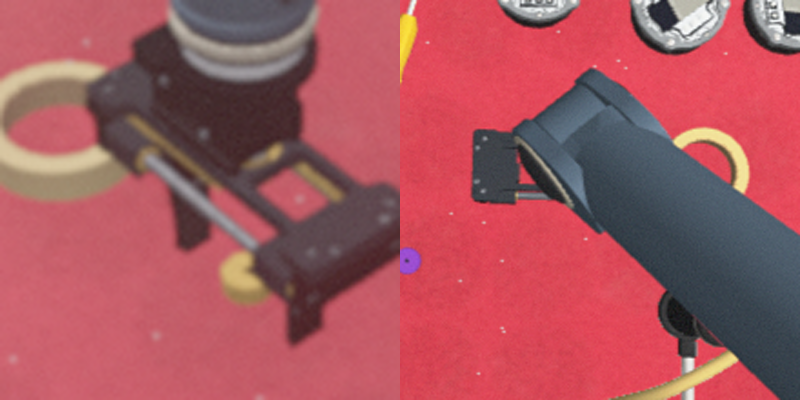

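The tips touch the bench at a reading of z ≈ −0.002: both lie on the bench in the image and the reading stops falling. So the tips are about 2 mm above the TCP reading, not 19 mm below it, and I'll work from the tips. Raising to a tip height of 7 mm and closing.

Request:
step_arm --series '[[[0,0,0],[-6,0,3],1],[[0,0,0],[-11,0,3],1],[[0,0,0],[-11,0,3],0.1],[[0,0,0],[-11,0,3],0.1],[[0,0,0],[-11,0,3],0.1],[[0,0,0],[-11,0,3],0.1],[[0,0,0],[-11,0,3],0.1],[[0,0,0],[-11,0,3],0.1],[[0,0,0],[-11,0,3],0.1],[[0,0,0],[-11,0,3],0.1]]'

```text
time: 12.7
tool_pos: [0.5757, 0.0655, 0.0053]
orientation: [-1.281, 1.571, -1.29]
contact_force: [0.0, 0.2, 0.1]
finger_gap: 0.0311
```

Request:
step_arm --series '[[[0,0,0],[0,0,0],0.1],[[0,0,0],[0,0,0],0.1],[[0,0,0],[0,0,0],0.1],[[0,0,0],[0,0,0],0.1]]'

```text
time: 13.1
tool_pos: [0.5757, 0.0656, 0.0053]
orientation: [-0.31, 1.571, -0.319]
contact_force: [0.8, 0.3, -0.6]
finger_gap: 0.0283
```

Request:
step_arm --series '[[[0,0,0],[-15,0,0],0.1],[[0,0,0],[-45,0,0],0.1],[[0,0,0],[-85,0,0],0.1],[[0,0,0],[-125,0,0],0.1],[[0,0,0],[-135,0,0],0.1],[[0,0,0],[-135,0,0],0.1]]'

```text
time: 13.7
tool_pos: [0.5768, 0.0658, 0.1428]
orientation: [-0.003, 1.566, -0.011]
contact_force: [-0.5, -0.4, -2.3]
finger_gap: 0.0287
```

Run:
```python
from h import *
o=get_obs();print(o['tool_pos'],o['contact_force'],o['finger_gap'],o['joints'].round(2))
a=grab_frame('side')
m=cv2.inRange(cv2.cvtColor(a,cv2.COLOR_RGB2HSV)[150:290,260:350],(15,100,60),(32,255,255))
n,l,st,c=cv2.connectedComponentsWithStats(m)
for i in range(1,n):
    if st[i,4]>15: print(st[i],c[i]+[260,150])
print(proj('side',[np.r_[o['tool_pos'][:2],o['tool_pos'][2]+k] for k in(0.002,-.005,.009)]))
save('a7',cv2.resize(a[150:240,250:370],(800,600),interpolation=cv2.INTER_CUBIC))
```

```text
[0.57684554 0.06581382 0.14284327] [-0.46176127 -0.42851677 -2.3107346 ] 0.02874224730704231 [ 0.37  0.5  -0.74  1.82  0.4   0.98  1.02]
[15  0 30 20 84] [289.33333333 158.96428571]
[58  4 13  9 47] [324.0212766 158.0212766]
[ 34  41  10  15 120] [298.89166667 197.6       ]
[[300.57223771 199.17488166]
 [300.645049   202.23842489]
 [300.49867778 196.07983958]]
```

View pics/a7.png

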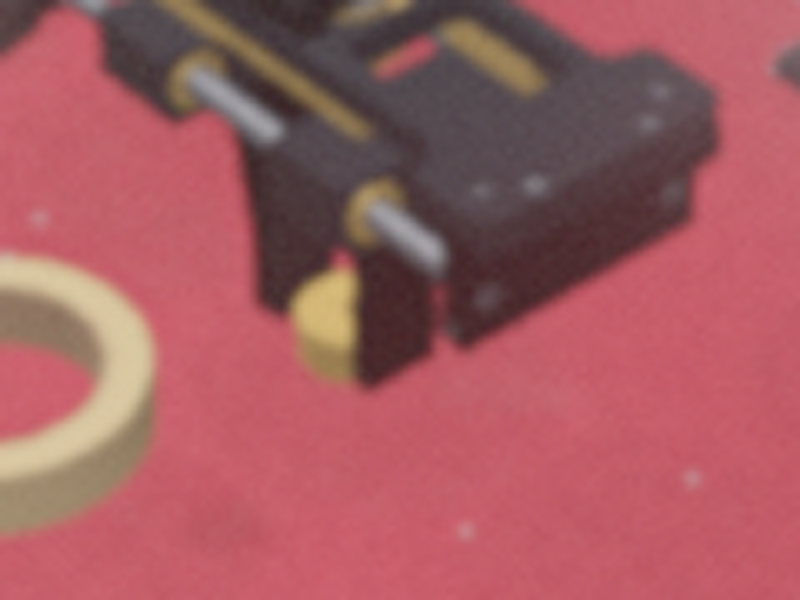

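The blank is held level and is clear of the bench (blob at (299,198)). Moving over the chuck.

Request:
step_arm --series '[[[0,0,0],[0,30,-9],0.1],[[0,0,0],[0,70,-22],0.1],[[0,0,0],[0,110,-35],0.1],[[0,0,0],[0,150,-47],0.1],[[0,0,0],[0,190,-60],0.1],[[0,0,0],[0,230,-72],0.1],[[0,0,0],[0,265,-83],0.1],[[0,0,0],[0,287,-90],0.1],[[0,0,0],[0,287,-90],0.1],[[0,0,0],[0,287,-90],0.1]]'

```text
time: 14.75
tool_pos: [0.4872, 0.3525, 0.1383]
orientation: [-2.358, 1.567, -2.365]
contact_force: [-0.2, -0.9, -1.0]
finger_gap: 0.0287
```

Request:
step_arm --series '[[[0,0,0],[10,0,0],0.1],[[0,0,0],[10,0,0],0.1],[[0,0,0],[10,0,0],0.1]]'

```text
time: 15.05
tool_pos: [0.4885, 0.3517, 0.1294]
orientation: [-2.175, 1.569, -2.185]
contact_force: [-0.2, -0.7, -1.1]
finger_gap: 0.0285
```

Run:
```python
from h import *
o=get_obs();print(o['tool_pos'],o['contact_force'],o['finger_gap'],o['joints'].round(2));print(R.from_euler('xyz',o['orientation']).as_matrix().round(3))
a=grab_frame('side');b=grab_frame('top')
for im,cam,roi in((a,'side',(420,200,500,320)),(b,'top',(170,250,240,330))):
  x0,y0,x1,y1=roi
  m=cv2.inRange(cv2.cvtColor(im,cv2.COLOR_RGB2HSV)[y0:y1,x0:x1],(15,100,60),(32,255,255))
  n,l,st,c=cv2.connectedComponentsWithStats(m)
  for i in range(1,n):
    if st[i,4]>15: print(cam,st[i],st[i,:2]+[x0,y0],c[i]+[x0,y0])
# expected location of a held blank exactly above chuck centre
t=o['tool_pos'];b0=t[2]-.0053
print(proj('side',[[.4860,.3535,b0],[.4860,.3535,b0+.014]]).round(1),proj('side',[[.486,.3535,.056],[.486,.3535,.07]]).round(1))
save('a8',np.hstack([cv2.resize(a[200:340,395:515],(480,560),interpolation=2),cv2.resize(b[250:330,165:211],(320,560),interpolation=2)]))
```

```text
[0.48851672 0.35172746 0.12943005] [-0.16736191 -0.65193653 -1.05278168] 0.02848731763625309 [-0.15  0.56 -0.75  1.77  0.44  0.99  0.48]
[[-0.001  0.01   1.   ]
 [-0.002  1.    -0.01 ]
 [-1.    -0.002 -0.001]]
side [ 23  17  46  32 123] [443 217] [462.30081301 230.69105691]
side [ 37  62  18  19 261] [457 262] [464.65517241 270.27203065]
side [ 31  92  18  15 181] [451 292] [459.24309392 298.21546961]
[[465.4 274.7]
 [467.1 268.7]] [[457.5 302.1]
 [459.1 296.7]]
```

View pics/a8.png

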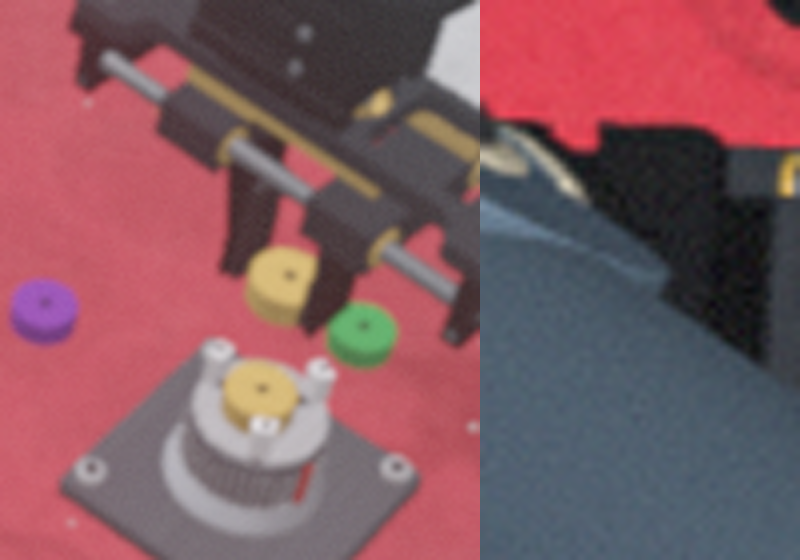

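The held blank sits level above the chuck, its hole at side-view pixel (467.5,268.5). The lower blank's hole is at (460.5,297).

Run:
```python
from h import *
h=onplane('side',(467.5,268.5),.1381);l=onplane('side',(460.5,297.0),.070);print(h.round(4),l.round(4),(l-h).round(4))
h=onplane('side',(464.65,270.27),.135);print(h)
```

```text
[0.4852 0.3537 0.1381] [0.4847 0.3554 0.07  ] [-0.0005  0.0017 -0.0681]
[0.48878552 0.35166771 0.135     ]
```

Request:
step_arm --series '[[[0,0,0],[15,1.5,0],0.1],[[0,0,0],[30,1.5,0],0.1],[[0,0,0],[42,1.5,0],0.1],[[0,0,0],[50,1.5,0],0.1],[[0,0,0],[50,1.5,0],0.1],[[0,0,0],[50,1.5,0],0.1]]'

```text
time: 15.75
tool_pos: [0.4882, 0.355, 0.0802]
orientation: [2.659, 1.571, 2.65]
contact_force: [0.3, -0.1, -0.6]
finger_gap: 0.0288
```

Request:
step_arm --series '[[[0,0,0],[1,0,0],0.1],[[0,0,0],[2,0,0],0.1],[[0,0,0],[2,0,0],0.1]]'

```text
time: 16.05
tool_pos: [0.4884, 0.3549, 0.0786]
orientation: [0.261, 1.57, 0.253]
contact_force: [0.1, 0.3, -0.9]
finger_gap: 0.0282
```

Request:
step_arm --series '[[[0,0,0],[1,0,0],0.1],[[0,0,0],[1,0,0],0.1]]'

```text
time: 16.25
tool_pos: [0.4882, 0.3547, 0.0773]
orientation: [-0.988, 1.571, -0.997]
contact_force: [0.5, -0.2, -1.3]
finger_gap: 0.0284
```

Request:
step_arm --series '[[[0,0,0],[1,-1,0],0.1],[[0,0,0],[1,-1,0],0.1]]'

```text
time: 16.45
tool_pos: [0.4882, 0.3535, 0.0762]
orientation: [-1.85, 1.57, -1.859]
contact_force: [0.8, 0.0, -0.5]
finger_gap: 0.0286
```

Request:
step_arm --series '[[[0,0,0],[1,0,0],0.1],[[0,0,0],[1,0,0],0.1]]'

```text
time: 16.65
tool_pos: [0.4883, 0.3538, 0.0753]
orientation: [-0.155, 1.571, -0.164]
contact_force: [-0.5, -0.3, -0.0]
finger_gap: 0.0286
```

Request:
step_arm --series '[[[0,0,0],[0.7,0,0],0.1],[[0,0,0],[0.7,0,0],0.1]]'

```text
time: 16.85
tool_pos: [0.4883, 0.3539, 0.0753]
orientation: [-0.592, 1.57, -0.601]
contact_force: [-0.7, -0.5, 4.0]
finger_gap: 0.0286
```

Request:
step_arm --series '[[[0,0,0],[0.7,0,0],0.1],[[0,0,0],[0.7,0,0],0.1]]'

```text
time: 17.05
tool_pos: [0.4884, 0.3539, 0.0752]
orientation: [-0.653, 1.57, -0.661]
contact_force: [-2.3, -2.2, 8.9]
finger_gap: 0.0284
```

Contact came at exactly the predicted 0.0753. I'll ease off, open and lift.

Request:
step_arm --series '[[[0,0,0],[-1.2,0,0],0.1],[[0,0,0],[-1.2,0,0],0.4],[[0,0,0],[-1.2,0,0],0.5],[[0,0,0],[-1.2,0,0],0.6],[[0,0,0],[-1.2,0,0],0.6],[[0,0,0],[-1.2,0,0],0.6],[[0,0,0],[-1.2,0,0],0.6]]'

```text
time: 17.75
tool_pos: [0.4882, 0.3538, 0.0751]
orientation: [-2.044, 1.571, -2.053]
contact_force: [0.9, -0.2, -0.1]
finger_gap: 0.0519
```

Request:
step_arm --series '[[[0,0,0],[-10,0,0],1],[[0,0,0],[-30,0,0],1],[[0,0,0],[-50,0,0],1],[[0,0,0],[-50,0,0],1],[[0,0,0],[-50,0,0],1]]'

```text
time: 18.25
tool_pos: [0.4884, 0.3539, 0.1257]
orientation: [0.31, 1.57, 0.301]
contact_force: [-0.4, -0.3, -0.3]
finger_gap: 0.0829
```

Run:
```python
from h import *
o=get_obs();print(o['tool_pos'],o['contact_force'],o['finger_gap'],o['joints'].round(2))
a=grab_frame('side')
x0,y0,x1,y1=420,240,500,330
m=cv2.inRange(cv2.cvtColor(a,cv2.COLOR_RGB2HSV)[y0:y1,x0:x1],(15,100,60),(32,255,255))
n,l,st,c=cv2.connectedComponentsWithStats(m)
for i in range(1,n):
    if st[i,4]>15: print(st[i],st[i,:2]+[x0,y0],c[i]+[x0,y0])
print(proj('side',[[.4847,.3545,z] for z in(.056,.063,.070,.077,.084)]).round(1))
```

```text
[0.48839268 0.35386307 0.12568899] [-0.41901932 -0.34692031 -0.27942272] 0.08291315912780714 [-0.16  0.56 -0.75  1.78  0.45  0.98  0.48]
[ 32  46  19  21 285] [452 286] [460.31578947 295.00701754]
[[458.5 302.1]
 [459.3 299.4]
 [460.1 296.7]
 [460.9 293.9]
 [461.7 291.2]]
```

Run:
```python
from h import *
a,b=(600,298),(120,308)
c1,d1=ray('top',b);c2,d2=ray('side',a)
k=np.linalg.lstsq(np.stack([d1,-d2],1),c2-c1,rcond=None)[0];print(c1+k[0]*d1,c2+k[1]*d2)
for z in(.1,.15,.2,.25):print(z,onplane('top',b,z).round(3),proj('side',[onplane('top',b,z)]).round(0))
print(proj('side',[[.4,.53,.0]]))
```

```text
[0.46285481 0.46892559 0.15742288] [0.4300706  0.52704734 0.18085505]
0.1 [0.462 0.492 0.1  ] [[547. 330.]]
0.15 [0.463 0.472 0.15 ] [[545. 301.]]
0.2 [0.464 0.452 0.2  ] [[543. 270.]]
0.25 [0.464 0.433 0.25 ] [[540. 238.]]
[[571.16284161 359.91500799]]
```

The pile looks right: a single brass blob of bbox height 21 px, its top now at row 286. Going down around the sleeve.

Request:
step_arm --series '[[[0,0,0],[20,0,-2],1],[[0,0,0],[45,0,-2],1],[[0,0,0],[70,0,-2],1],[[0,0,0],[90,0,-2],1],[[0,0,0],[100,0,-2],1],[[0,0,0],[105,0,-2],1],[[0,0,0],[105,0,-2],1],[[0,0,0],[105,0,-2],1]]'

```text
time: 19.1
tool_pos: [0.4866, 0.3544, 0.0209]
orientation: [0.701, 1.569, 0.693]
contact_force: [0.3, 0.2, -1.0]
finger_gap: 0.0868
```

Request:
step_arm --series '[[[0,0,0],[0,0,0],0.5],[[0,0,0],[0,0,0],0.5],[[0,0,0],[0,0,0],0.5],[[0,0,0],[0,0,0],0.5],[[0,0,0],[0,0,0],0.5],[[0,0,0],[0,0,0],0.5]]'

```text
time: 19.7
tool_pos: [0.4863, 0.3548, 0.0204]
orientation: [1.207, 1.569, 1.199]
contact_force: [1.6, 2.8, -0.3]
finger_gap: 0.0573
```

Gripped on the sleeve (57.3 mm against 58) with only 2.8 N of side force. Turning clockwise.

Request:
step_arm --series '[[[6,0,0],[0,0,0],0.5],[[12,0,0],[0,0,0],0.5],[[18,0,0],[0,0,0],0.5],[[24,0,0],[0,0,0],0.5],[[30,0,0],[0,0,0],0.5],[[30,0,0],[0,0,0],0.5]]'

```text
time: 20.3
tool_pos: [0.4858, 0.3528, 0.0203]
orientation: [-1.211, 1.568, -1.744]
contact_force: [-1.2, -3.0, 4.3]
finger_gap: 0.0573
```

```bash
cat > st.py <<'E'
from h import *
o=get_obs();M=R.from_euler('xyz',o['orientation']).as_matrix()
print(o['time'],o['tool_pos'].round(4),o['contact_force'].round(1),o['torque'].round(2),o['finger_gap'],o['joints'].round(2),'yaw y',np.degrees(np.arctan2(M[1,1],M[0,1])).round(1),'F tool',(M.T@o['contact_force']).round(1),'tilt',M[:,0].round(3))
E
python3 st.py
```

```text
20.3 [0.4858 0.3528 0.0203] [-1.2 -3.   4.3] [-0.28  0.15 -0.19] 0.05728121702660288 [-0.31  0.65 -0.53  1.85  0.46  0.77 -0.05] yaw y 59.5 F tool [-4.3 -3.2  0.5] tilt [-0.    -0.002 -1.   ]
```

Request:
step_arm --series '[[[7,0,0],[0,0,0],0.5],[[14,0,0],[0,0,0],0.5],[[21,0,0],[0,0,0],0.5],[[28,0,0],[0,0,0],0.5],[[35,0,0],[0,0,0],0.5],[[42,0,0],[0,0,0],0.5],[[49,0,0],[0,0,0],0.5],[[56,0,0],[0,0,0],0.5],[[60,0,0],[0,0,0],0.5],[[60,0,0],[0,0,0],0.5]]'

```text
time: 21.3
tool_pos: [0.4825, 0.3509, 0.0202]
orientation: [-0.711, 1.561, -2.288]
contact_force: [-9.4, -7.6, 12.3]
finger_gap: 0.0573
```

```bash
python3 st.py
```

```text
21.3 [0.4825 0.3509 0.0202] [-9.4 -7.6 12.3] [-1.5   1.45 -0.2 ] 0.05728306756427158 [-0.5   0.6  -0.27  1.87  0.23  0.71 -0.91] yaw y -0.4 F tool [-12.2  -9.5   7.8] tilt [-0.007 -0.007 -1.   ]
```

Request:
step_arm --series '[[[0,0,0],[0,-3,0],0.5],[[6,0,0],[0,-3,0],0.5],[[12,0,0],[0,-3,0],0.5],[[18,0,0],[0,-3,0],0.5],[[20,0,0],[0,-3,0],0.5],[[20,0,0],[0,-3,0],0.5]]'

```text
time: 21.9
tool_pos: [0.4815, 0.3519, 0.0203]
orientation: [-0.198, 1.565, -2.121]
contact_force: [-4.4, -4.6, 8.6]
finger_gap: 0.0574
```

```bash
python3 st.py
```

```text
21.9 [0.4815 0.3519 0.0203] [-4.4 -4.6  8.6] [-0.92  0.95  0.47] 0.057436152733544014 [-0.57  0.59 -0.18  1.88  0.16  0.7  -1.19] yaw y -20.2 F tool [-8.5 -2.6  5.9] tilt [-0.003 -0.005 -1.   ]
```

Request:
step_arm --series '[[[3,0,0],[0,0,0],0.5],[[6,0,0],[0,0,0],0.5],[[9,0,0],[0,0,0],0.5],[[12,0,0],[0,0,0],0.5],[[12,0,0],[0,0,0],0.5]]'

```text
time: 22.4
tool_pos: [0.4827, 0.3549, 0.0204]
orientation: [-2.701, 1.57, 1.45]
contact_force: [-1.6, 1.4, 2.3]
finger_gap: 0.0571
```

```bash
python3 st.py
```

```text
22.4 [0.4827 0.3549 0.0204] [-1.6  1.4  2.3] [0.19 0.27 0.53] 0.057095572355121686 [-0.61  0.59 -0.12  1.88  0.11  0.69 -1.36] yaw y -32.2 F tool [-2.3 -2.1 -0.4] tilt [ 0.  0. -1.]
```

Request:
step_arm --series '[[[3,0,0],[0,0,0],0.5],[[6,0,0],[0,0,0],0.5],[[9,0,0],[0,0,0],0.5],[[12,0,0],[0,0,0],0.5],[[12,0,0],[0,0,0],0.5]]'

```text
time: 22.9
tool_pos: [0.4828, 0.355, 0.0206]
orientation: [-2.57, 1.57, 1.37]
contact_force: [-2.9, 1.6, 5.0]
finger_gap: 0.0574
```

```bash
python3 st.py
```

```text
22.9 [0.4828 0.355  0.0206] [-2.9  1.6  5. ] [0.31 0.46 0.63] 0.05743116291146655 [-0.65  0.58 -0.07  1.88  0.06  0.68 -1.53] yaw y -44.3 F tool [-5.  -3.2  0.9] tilt [ 0.     0.001 -1.   ]
```

Request:
step_arm --series '[[[5,0,0],[0,0,0],0.4],[[10,0,0],[0,0,0],0.4],[[15,0,0],[0,0,0],0.4],[[20,0,0],[0,0,0],0.4],[[25,0,0],[0,0,0],0.4],[[25,0,0],[0,0,0],0.4]]'

```text
time: 23.5
tool_pos: [0.4832, 0.3549, 0.0207]
orientation: [-2.384, 1.57, 1.117]
contact_force: [-1.1, 0.9, 6.1]
finger_gap: 0.0574
```

```bash
python3 st.py
```

```text
23.5 [0.4832 0.3549 0.0207] [-1.1  0.9  6.1] [0.29 0.42 0.28] 0.0574384777380321 [-0.74  0.58  0.05  1.88 -0.04  0.68 -1.88] yaw y -69.4 F tool [-6.1 -1.2  0.8] tilt [ 0.001  0.001 -1.   ]
```

Request:
step_arm --series '[[[0,0,0],[0,0,0],1],[[0,0,0],[0,0,0],1],[[0,0,0],[0,0,0],1],[[0,0,0],[0,0,0],1],[[0,0,0],[-20,0,0],1],[[0,0,0],[-60,0,0],1],[[0,0,0],[-100,0,0],1],[[0,0,0],[-140,0,0],1],[[0,0,0],[-160,0,0],1],[[0,0,0],[-160,0,0],1]]'

```text
time: 24.5
tool_pos: [0.4851, 0.355, 0.1838]
orientation: [-2.814, 1.563, 0.685]
contact_force: [0.3, -0.4, 0.3]
finger_gap: 0.0869
```

```bash
python3 st.py
python3 - <<'E'
from h import *
a=grab_frame('side');s0=cv2.cvtColor(cv2.imread('pics/side0.png'),cv2.COLOR_BGR2RGB)
save('side9',a)
x0,y0,x1,y1=435,270,485,320
m=cv2.inRange(cv2.cvtColor(a,cv2.COLOR_RGB2HSV)[y0:y1,x0:x1],(15,100,60),(32,255,255))
n,l,st,c=cv2.connectedComponentsWithStats(m)
for i in range(1,n):
    if st[i,4]>15: print(st[i],st[i,:2]+[x0,y0],c[i]+[x0,y0])
save('a9',np.hstack([cv2.resize(i[272:342,425:495],(400,400),interpolation=cv2.INTER_CUBIC) for i in(s0,a)]))
E
```

```text
24.5 [0.4851 0.355  0.1838] [ 0.3 -0.4  0.3] [ 0.04  0.   -0.03] 0.08689814712322752 [-0.75  0.38  0.07  1.77 -0.03  0.99 -1.89] yaw y -69.5 F tool [-0.3  0.5 -0.2] tilt [ 0.006  0.005 -1.   ]
[ 18  15  18  22 271] [453 285] [461.67158672 294.19188192]
```

View pics/a9.png

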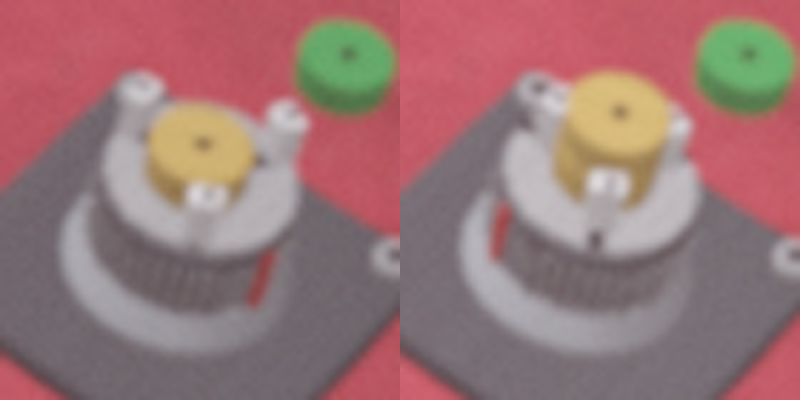

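Run:
```python
from h import *
s0=cv2.cvtColor(cv2.imread('pics/side0.png'),cv2.COLOR_BGR2RGB);a=cv2.cvtColor(cv2.imread('pics/side9.png'),cv2.COLOR_BGR2RGB)
C=np.array([.4845,.3545])
def ang(uv,C):
    c,d=ray('side',uv);p=c[:2]-C;A=d[:2]@d[:2];B=2*p@d[:2];D=B*B-4*A*(p@p-.029**2)
    k=(-B-np.sqrt(max(D,0)))/(2*A);q=c+k*d;return np.degrees(np.arctan2(q[1]-C[1],q[0]-C[0])).round(1),q[2].round(3),D>0
for im,(x0,y0,x1,y1) in((s0,(465,312,477,330)),(a,(436,304,450,322))):
    h=cv2.cvtColor(im,cv2.COLOR_RGB2HSV)[y0:y1,x0:x1].astype(int);m=((h[...,0]<8)|(h[...,0]>172))&(h[...,1]>115)
    ys,xs=np.nonzero(m);u=(xs.mean()+x0,ys.mean()+y0);print(len(xs),u,[ang(u,C+np.array(e)) for e in((0,0),(.001,-.001),(-.001,.001))])
```

```text
8 (np.float64(470.125), np.float64(320.5)) [(np.float64(88.6), np.float64(0.035), np.True_), (np.float64(95.6), np.float64(0.032), np.True_), (np.float64(83.0), np.float64(0.038), np.True_)]
6 (np.float64(442.3333333333333), np.float64(310.8333333333333)) [(np.float64(-20.0), np.float64(0.046), np.True_), (np.float64(-16.1), np.float64(0.049), np.True_), (np.float64(-24.2), np.float64(0.044), np.True_)]
```

The sleeve's red mark moved from (470,320) to (442,311), which is about 109° ± 8° (1.9 rad). The jaws sit on the pile, but I can't tell from that whether the sleeve has reached its stop. I'll rewind, regrip and retighten to be sure.

Request:
step_arm --series '[[[-8,0,0],[0,0,0],1],[[-16,0,0],[0,0,0],1],[[-24,0,0],[0,0,0],1],[[-32,0,0],[0,0,0],1],[[-40,0,0],[0,0,0],1],[[-48,0,0],[0,0,0],1],[[-56,0,0],[0,0,0],1],[[-64,0,0],[0,0,0],1],[[-70,0,0],[0,0,0],1],[[-70,0,0],[0,0,0],1]]'

```text
time: 25.55
tool_pos: [0.4823, 0.3529, 0.1778]
orientation: [-1.015, 1.567, -2.578]
contact_force: [-0.7, 0.1, -1.0]
finger_gap: 0.0871
```

```bash
python3 st.py
```

```text
25.55 [0.4823 0.3529 0.1778] [-0.7  0.1 -1. ] [-0.03 -0.13  0.01] 0.08714784250494086 [-0.56  0.39 -0.19  1.76  0.08  1.   -0.77] yaw y 0.5 F tool [ 1.  -0.6 -0.1] tilt [-0.003 -0.002 -1.   ]
```

Request:
step_arm --series '[[[0,0,0],[30,0,-2],1],[[0,0,0],[70,0,-2],1],[[0,0,0],[110,0,-2],1],[[0,0,0],[140,0,-2],1],[[0,0,0],[153,0,-2],1],[[0,0,0],[157,0,-2],1],[[0,0,0],[157,0,-2],1],[[0,0,0],[157,0,-2],1]]'

```text
time: 26.35
tool_pos: [0.4841, 0.3567, 0.0246]
orientation: [2.22, 1.568, 0.657]
contact_force: [0.3, 0.3, -0.1]
finger_gap: 0.0871
```

Request:
step_arm --series '[[[0,0,0],[0,0,0],0.4],[[0,0,0],[0,0,0],0.4],[[0,0,0],[0,0,0],0.4],[[0,0,0],[0,0,0],0.4],[[0,0,0],[0,0,0],0.4],[[0,0,0],[0,0,0],0.4]]'

```text
time: 26.95
tool_pos: [0.4826, 0.3558, 0.0233]
orientation: [-1.16, 1.57, -2.722]
contact_force: [-2.4, -0.5, 2.6]
finger_gap: 0.0575
```

Request:
step_arm --series '[[[3,0,0],[0,0,0],0.4],[[6,0,0],[0,0,0],0.4],[[8,0,0],[0,0,0],0.4],[[8,0,0],[0,0,0],0.4]]'

```text
time: 27.35
tool_pos: [0.4827, 0.356, 0.0234]
orientation: [0.093, 1.57, -1.606]
contact_force: [-3.5, -1.7, 5.0]
finger_gap: 0.0576
```

```bash
python3 st.py
```

```text
27.35 [0.4827 0.356  0.0234] [-3.5 -1.7  5. ] [-0.25  0.48  0.79] 0.05757757763013319 [-0.61  0.58 -0.13  1.87  0.11  0.69 -0.93] yaw y -7.4 F tool [-5.  -3.2  2.1] tilt [-0.    -0.001 -1.   ]
```

Request:
step_arm --series '[[[4,0,0],[0,0,0],0.3],[[8,0,0],[0,0,0],0.3],[[12,0,0],[0,0,0],0.3],[[16,0,0],[0,0,0],0.3],[[20,0,0],[0,0,0],0.3],[[24,0,0],[0,0,0],0.3],[[28,0,0],[0,0,0],0.3],[[32,0,0],[0,0,0],0.3],[[36,0,0],[0,0,0],0.3]]'

```text
time: 28.25
tool_pos: [0.4846, 0.3569, 0.0239]
orientation: [2.746, 1.567, 0.417]
contact_force: [0.2, -1.0, 3.3]
finger_gap: 0.0574
```

```bash
python3 st.py
```

```text
28.25 [0.4846 0.3569 0.0239] [ 0.2 -1.   3.3] [ 0.12 -0.13  1.17] 0.05741108706747423 [-0.74  0.58  0.04  1.88 -0.03  0.68 -1.43] yaw y -43.5 F tool [-3.3  0.9  0.5] tilt [ 0.003  0.002 -1.   ]
```

Request:
step_arm --series '[[[0,0,0],[0,0,0],1],[[0,0,0],[0,0,0],1],[[0,0,0],[0,0,0],1],[[0,0,0],[0,0,0],1],[[0,0,0],[-20,0,0],1],[[0,0,0],[-60,0,0],1],[[0,0,0],[-100,0,0],1],[[0,0,0],[-140,0,0],1],[[0,0,0],[-160,0,0],1],[[0,0,0],[-160,0,0],1]]'

```text
time: 29.25
tool_pos: [0.485, 0.3571, 0.1868]
orientation: [3.047, 1.563, 0.717]
contact_force: [0.9, -1.0, 0.3]
finger_gap: 0.0866
```

```bash
python3 st.py
python3 - <<'E'
from h import *
a=grab_frame('side');o=cv2.cvtColor(cv2.imread('pics/side9.png'),cv2.COLOR_BGR2RGB)
for im in(o,a):
  x0,y0,x1,y1=435,270,485,320
  m=cv2.inRange(cv2.cvtColor(im,cv2.COLOR_RGB2HSV)[y0:y1,x0:x1],(15,100,60),(32,255,255))
  n,l,st,c=cv2.connectedComponentsWithStats(m);i=1+st[1:,4].argmax();print(st[i],c[i]+[x0,y0])
  x0,y0,x1,y1=436,300,452,324
  h=cv2.cvtColor(im,cv2.COLOR_RGB2HSV)[y0:y1,x0:x1].astype(int);m=((h[...,0]<8)|(h[...,0]>172))&(h[...,1]>100)
  ys,xs=np.nonzero(m);print('red',len(xs),xs.mean()+x0,ys.mean()+y0)
print('diff chuck crop',cv2.absdiff(o,a)[280:345,430:490].max(2).mean())
s0=cv2.cvtColor(cv2.imread('pics/side0.png'),cv2.COLOR_BGR2RGB)
for nm,(x0,y0,x1,y1) in dict(cup=(335,375,405,440),driver=(220,335,350,400),tape=(215,180,280,235),stud=(165,280,250,350)).items():print(nm,(cv2.absdiff(s0,a)[y0:y1,x0:x1].max(2)>40).mean().round(3))
E
```

```text
29.25 [0.485  0.3571 0.1868] [ 0.9 -1.   0.3] [-0.   -0.03 -0.04] 0.08655021669908716 [-0.75  0.38  0.06  1.76 -0.02  1.   -1.44] yaw y -43.5 F tool [-0.3  1.3  0.1] tilt [ 0.006  0.005 -1.   ]
[ 18  15  18  22 271] [461.67158672 294.19188192]
red 13 442.3076923076923 311.46153846153845
[ 18  15  18  22 272] [461.69117647 294.23161765]
red 12 442.0833333333333 311.9166666666667
diff chuck crop 1.9892307692307691
cup 0.0
driver 0.0
tape 0.0
stud 0.0
```

Retightening at up to 1.17 N m left the mark and the pile where they were, so the sleeve is at its stop. Nothing touches and the bystanders are unchanged. Handing in.

```bash
python3 -c "from rig import hand_in; print(hand_in())"
```

```text
the job is handed in; nothing more can be done
None
```

The loose brass blank is on top of the one in the chuck, the sleeve is turned clockwise to what I judge is its stop, and the gripper is open and clear. I handed the job in at about 29 s; it gives no verdict.

**How it went**
- **Grasp:** the first grasp closed above the blank. Touching the bench lightly showed the tips about 2 mm above the TCP reading, not 19 mm ahead of it. I used that offset and the second grasp held.
- **Placing:** the blank touched down at the predicted reading of 0.0753 m, and I released it with the chuck still open.
- **Sleeve:** I turned the gripper about 159° clockwise, and the fingers slipped at the end. I then regripped and turned about 44° more.

**Last checks**
- **Tightness:** the retightening, at up to 1.17 N m, moved neither the sleeve mark nor the pile in the image (less than 0.5 px). The contact forces of the jaws on the blanks could not be measured.
- **Sleeve angle:** the red mark gives only about 109° ± 8° (1.9 rad). That is too rough to confirm 1.85 rad by itself, so I rely on the retightening.
- **Pile:** the last picture viewed, taken before the retightening, shows it upright with the jaws against it. I did not measure how far each blank is from the axis.
- **Other things:** no pixel changes round the cup, screwdriver, tape roll and road stud in the side view. The wrist force read about zero.

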